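# Press a glued flooring sample with the fold-out crank of a bench press

### The job

The flooring sample under the foot of the bench press is freshly glued. Swing the folding handle out of the handwheel until it stands upright, crank the wheel clockwise until the foot presses the sample with about 90 N (you feel it at the handle: the crank gets about 5 N heavier than it ran free) but never over 130 N, which would dent the face, then fold the handle back flat into the wheel so that nothing can catch it, leaving the press tight. Leave the other sample and the things lying round the press where they are.

Things in the scene. Friction and masses are not known exactly. Their poses are not given: they have to be found in the camera images.
- press: grey bench press bolted to the bench: two rails 170 mm long (along its x) and 16 mm high at its y = +-88 mm, a steel column 22 mm thick on each, a bridge across them 103 to 133 mm above the bench with its nut up to 147 mm. Origin on the bench, in the press's middle, under the screw; z up. It does not move
- press_foot: round foot of the screw, 60 mm across with a rubber underside; origin at the centre of its underside, which starts 40 to 46 mm above the bench. It goes down with the wheel, 20 mm a turn, and does not turn. It is sprung: once it touches, each further 1 mm of screw travel adds nearly 40 N
- wheel_centre (a point): centre of the handwheel at the middle height of its rim. The wheel lies level on top of the screw, 163 mm in diameter over a round rim 17 mm thick, and is dished: hub top 25 mm, three spokes 3 to 40 mm below this point. It sinks 20 mm a turn as it is cranked
- wheel (a joint): turn of the handwheel, rad, growing clockwise seen from above (foot down); starts at 0 to 2, some 0.6 to 1.3 turns are needed. Turned free it takes about 0.37 N m (6.5 N at the handle); each 10 N at the foot adds 0.57 N there: 5 N more at 90 N, 7.4 N at 130 N. Compare slow turning with slow: halted, the thread's friction carries part. It stays where left
- handle_pivot (a point): the handle's hinge pin in a fork on the inside of the rim, 56 mm from the wheel's axis and 3 mm above wheel_centre; it goes round with the wheel. The pin is level and square to the line from wheel_centre to here, so the handle swings in the upright plane through that line
- handle_grip (a point): centre of the round bulb, 26 mm thick, at the free end of the pear-shaped black handle, 60 mm from the pin (handle 75 mm long, 17 mm thick below the bulb). The handle is a sleeve that revolves freely about its own axis, so it can be held while the wheel is cranked. Folded, it lies level from the pin across the wheel with its bulb over the hub, 14 mm free below the bulb
- handle (a joint): swing of the handle about its pin, rad: 0 = folded flat across the wheel, 1.57 = standing upright on the rim, its end stop. The hinge is tight (spring washer): it takes 0.12 N m to swing, 2 N at handle_grip, and stays wherever it is left
- sample_a: one of two flooring samples, dark face 5 mm on layered plywood, 150 x 82 mm and 20 to 30 mm thick, the two not alike; origin at the centre of its underside, long side along its x. Whichever of the two lies under the foot is the one to press
- sample_b: the other flooring sample, same outline as sample_a, different thickness, origin likewise; the one not under the foot lies on the bench beside the press, waiting its turn
- glue_bottle: wood glue bottle, 48 x 66 mm and 204 mm tall, standing right of the press; origin at the centre of its underside
- tape_measure: tape measure, 41 x 89 x 70 mm, near the press; origin at the centre of its underside
- pencil: carpenter's pencil, 168 mm long, lying in front of the press; origin at the centre of its underside

How it is judged:
By the outcome, as a careful person would: the job done as asked, in the order asked, and still so for the second after the job is handed in, with the robot touching nothing.
It also fails if it takes over 72 s, if anything falls off the work surface, if the arm or the gripper's body presses on something with over 40 N, if the wrist force passes 120 N, or if a joint passes its speed limit or range.

### The arm

A 7-joint arm with a two-finger parallel gripper is mounted at the origin on a cart in front of the work surface, level with it; the furniture and walls round the work are solid. World frame = base frame: x ahead of the robot, y to its left, z up, the work surface at z = 0. Lengths are in m, angles in rad, forces in N, time in s.
With the tool pointing down it reaches from about 0.4 to 0.875 m from the base axis. Payload 19.3 kg.
Tool frame: the origin (TCP) lies on the mounting face of the last link; the fingertips stand 173 mm ahead of it and the grasp point (between the pads) lies 155 mm ahead of it (bot.grip_point_offset is the distance from the TCP to the grasp point, in m); z points along the fingers, y is the line along which they close (so a half turn about z gives the same grasp; the last joint's range is limited). The gripper opens to 85 mm and grips with 20 to 120 N. Pads are 22 mm wide; open, the fingers measure 114 mm over their backs; the gripper's body (76 mm by 85 mm) begins 54 mm behind the grasp point. The pads swing forward as they close: fully open they stand 13 mm farther back than shut.
Start: joints at [1.196, 0.521, -0.036, 1.599, 0.021, 1.021, -0.113], TCP at [0.188, -0.596, 0.405] pointing down, gripper open.
Joint ranges: [-2.91, 2.91], [-0.3, 2.13], [-1.5, 1.42], [0.17, 2.43], [-1.26, 4.41], [0.16, 1.93], [-2.52, 2.52]. Speed limits (rad/s): [1.89, 1.89, 2.39, 2.39, 3.01, 3.01, 3.01].

### API

Orientations are given as [roll, pitch, yaw] about the fixed x, y, z axes, in that order (R = Rz(yaw) Ry(pitch) Rx(roll)).
In Python, from workcell import bot gives the robot as it stands.
- The arm moves only by the tool arm_command, never from a script. Its argument "deltas" is a list of rows, each a list of 3 entries, a list of its own where there are three numbers: the shift along the tool's x, y, z in cm, then the turn, a rotation vector about the tool's x, y, z in rad, then the finger opening in cm, from 0 to 8.54. In form: [[[tx, ty, tz], [rx, ry, rz], claw], ...]. A call has 1 to 20 rows; each row shifts and turns the commanded pose from where the row before left it, along the tool's axes as they then stand; what a row does not reach is not made up. A row lasts 1/10 s, in which the tool goes at most 50 mm and 8.59 degrees, less where a joint would pass 70% of its speed; a pose out of reach is approached as far as the arm can. A call with a gripper value outside its range is refused whole. The fingers move at their own pace and stop on an object; "newtons" is the grip in N (left out, the last holds). Time passes only in rows, so rows that do not move let the fingers close. It gives the time, the measured TCP pose, the force, the opening and the grip force at its end, in the units of the state.
- bot.observe(): the state, without advancing time (a new reading comes with each control period).
- bot.grab_frame(name): name is "scene" or "top"; returns a dict with "frame" (400x640x3 uint8, red, green, blue), "K" (3x3 intrinsics, pixels), "k1" (the pictures are not rectified: a ray, as slopes to the right and down, at radius r is drawn at 1 + k1 r^2 times it, then the intrinsics apply), "rvec" (rotation vector, rad) and "tvec" (3), from world to camera coordinates, as OpenCV has them. Camera axes: x right, y down, z forward; pixel columns grow to the right and rows downward; lengths in m; the calibration is good to about 2 mm. A picture is of the moment at which its call begins. There is no depth.
- bot.job_done(): hands the job in; it is judged then, once.
Trained networks look in a picture, given as the dict that the camera call returned (one of the last four; its "shot" number tells which), for a name from the list of things; names that differ only in an ending like _2 or _b are one class to them, and where a whole thing is asked for, a point or a joint stands for the part that bears it (a point fixed in the world has none). Each returns a list of dicts, best first, with "p" (0 to 1); they miss things now and then, are a little off and sometimes report something else, mostly with a low value. They report only what shows in the picture. A call takes as long as a camera call.
- bot.find_in(name, picture): "rect" ([left, top, width, height] in pixels, round what is visible of it).
- bot.mark_of(name, picture): "at" ([column, row] in pixels: a listed point, or the origin of a listed thing).
The state is a dict: "clock": time; "qpos": joint angles; "qd": joint speeds; "joint_efforts": joint torques, N m; "position": TCP position; "tool_rot": TCP orientation; "force": force on the tool from outside, world axes, zero at the start; "moment": the same for the moment, N m; "grip_width": finger opening in m; "finger_force": force on a finger pad.
Only numpy, scipy, OpenCV 4.12 (cv2) and the standard library are available. Lean on these libraries where they do the work, as an engineer would, in place of code of your own. Each camera call takes 0.05 s, during which the arm holds its last target. There are 200 camera calls.

## Working session

There is one attempt and no reset: what is moved stays moved. The work goes in short steps, Python scripts to look and compute and a tool call to move; the robot and the scene stay as the last step left them, time stands still between calls to the robot, and variables do not carry over. Pictures are saved under pics/ and viewed, at most 10 in all, crops included, and the job is handed in when it is done.

Besides the shell and the picture viewer there is one more tool, called after "Emit:" as name([rows], argument=value, ...), one row to a line, values as JSON. arm_command: Moves the arm, as the interface text tells. Its arguments: {"type":"object","properties":{"deltas":{"type":"array","items":{"type":"array"}},"newtons":{"type":"number"}},"required":["deltas"]}

```bash
mkdir -p pics; cat > h.py <<'E'
import numpy as np, cv2
from workcell import bot
from scipy.optimize import least_squares
def ray(f,px):
    K=f["K"];R=cv2.Rodrigues(np.array(f["rvec"],float))[0];t=np.array(f["tvec"],float).ravel()
    d=np.array([(px[0]-K[0][2])/K[0][0],(px[1]-K[1][2])/K[1][1]]);u=d.copy()
    for _ in range(20): u=d/(1+f["k1"]*(u@u))
    v=R.T@np.array([u[0],u[1],1]);return -R.T@t,v/np.linalg.norm(v)
def proj(f,P):
    R=cv2.Rodrigues(np.array(f["rvec"],float))[0];c=R@np.array(P,float)+np.array(f["tvec"],float).ravel()
    u=c[:2]/c[2];u=u*(1+f["k1"]*(u@u));return np.array([f["K"][0][0]*u[0]+f["K"][0][2],f["K"][1][1]*u[1]+f["K"][1][2]])
def tri(rs):
    A=np.zeros((3,3));b=np.zeros(3)
    for c,v in rs:
        M=np.eye(3)-np.outer(v,v);A+=M;b+=M@c
    P=np.linalg.solve(A,b);return P,[np.linalg.norm((np.eye(3)-np.outer(v,v))@(P-c)) for c,v in rs]
def atz(r,z): c,v=r;return c+v*(z-c[2])/v[2]
def save(f,n): cv2.imwrite("pics/"+n,f["frame"][:,:,::-1])
E
python3 - <<'E'
from h import *
np.set_printoptions(precision=4,suppress=True)
F={n:bot.grab_frame(n) for n in("scene","top")}
for n in F: save(F[n],n+"0.png"); print(n,ray(F[n],(320,200)))
for nm in["press","press_foot","wheel_centre","handle_pivot","handle_grip","sample_a","glue_bottle","tape_measure","pencil"]:
    rs=[]
    for n in F:
        m=bot.mark_of(nm,F[n]);print(nm,n,[(np.round(x["at"],1).tolist(),round(x["p"],2)) for x in m[:3]])
        if m: rs.append(ray(F[n],m[0]["at"]))
    if len(rs)==2: print("  tri",*tri(rs))
    for r in rs: print("  z0",atz(r,0))
print(bot.observe())
E
```

```text
scene (array([0.0033, 0.6387, 0.6414]), array([ 0.5455, -0.675 , -0.4969]))
top (array([ 0.3492, -0.037 ,  1.1722]), array([ 0.1711,  0.0265, -0.9849]))
press scene [([314.7, 270.2], 0.75), ([358.3, 313.0], 0.61)]
press top [([311.0, 212.7], 0.67)]
  tri [ 0.5154  0.0252 -0.0002] [np.float64(0.0024780863289873703), np.float64(0.00247808632898726)]
  z0 [0.5176 0.0263 0.    ]
  z0 [0.5133 0.0238 0.    ]
press_foot scene [([312.9, 253.2], 0.67)]
press_foot top [([311.1, 209.5], 0.54), ([306.7, 198.6], 0.49)]
  tri [0.5198 0.023  0.0441] [np.float64(0.003492368073259305), np.float64(0.003492368073259275)]
  z0 [ 0.5615 -0.021   0.    ]
  z0 [0.5234 0.0233 0.    ]
wheel_centre scene [([316.8, 185.8], 0.65), ([357.9, 308.6], 0.62), ([316.0, 271.2], 0.6)]
wheel_centre top [([306.2, 198.5], 0.61)]
  tri [0.516  0.0214 0.2165] [np.float64(0.004922774846274861), np.float64(0.004922774846274896)]
  z0 [ 0.7697 -0.2954  0.    ]
  z0 [0.559 0.038 0.   ]
handle_pivot scene []
handle_pivot top [([320.0, 185.4], 0.66)]
  z0 [ 0.5998 -0.0067  0.    ]
handle_grip scene [([314.3, 188.8], 0.64), ([354.
[... 862 characters left out ...]
 [([294.1, 257.6], 0.55)]
  tri [ 0.3744  0.0782 -0.001 ] [np.float64(0.001536164822343363), np.float64(0.001536164822343479)]
  z0 [0.3724 0.0784 0.    ]
  z0 [0.3757 0.0789 0.    ]
{'clock': 1.0, 'qpos': array([ 1.1958,  0.5214, -0.0363,  1.5995,  0.0212,  1.0211, -0.1128]), 'qd': array([-0.0003, -0.0007,  0.0014,  0.0002,  0.0016,  0.001 ,  0.0006]), 'joint_efforts': array([ -0.0004, -92.6867,   1.977 , -37.0246,   0.018 ,   0.0018,
        -0.0001]), 'position': array([ 0.1875, -0.5962,  0.4047]), 'tool_rot': array([-3.1416, -0.    ,  0.3047]), 'force': array([-0.3509,  0.4774,  0.1285]), 'moment': array([-0.0235,  0.0346,  0.0162]), 'finger_force': 0.0, 'grip_width': 0.0853125436272911}
```

```bash
python3 - <<'E'
import cv2
a=cv2.imread("pics/scene0.png");b=cv2.imread("pics/top0.png")
cv2.imwrite("pics/s1.png",cv2.resize(a[110:350,200:440],None,fx=2.5,fy=2.5,interpolation=3))
cv2.imwrite("pics/t1.png",cv2.resize(b[120:290,210:420],None,fx=3.5,fy=3.5,interpolation=3))
E
```

```text
(no output)
```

View pics/s1.png

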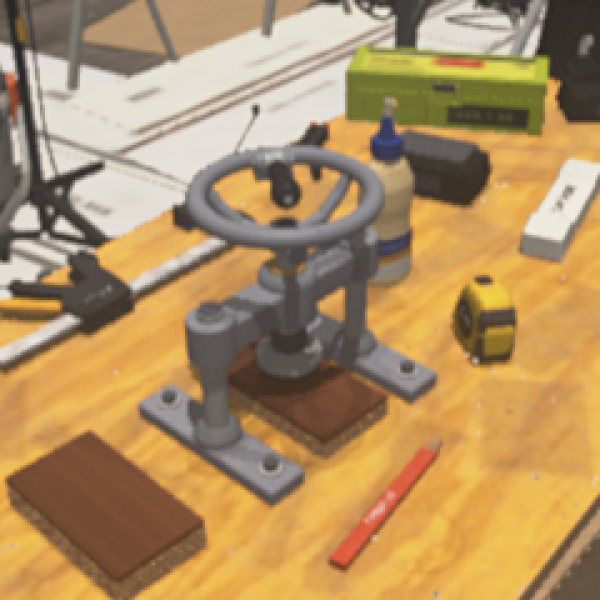

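View pics/t1.png

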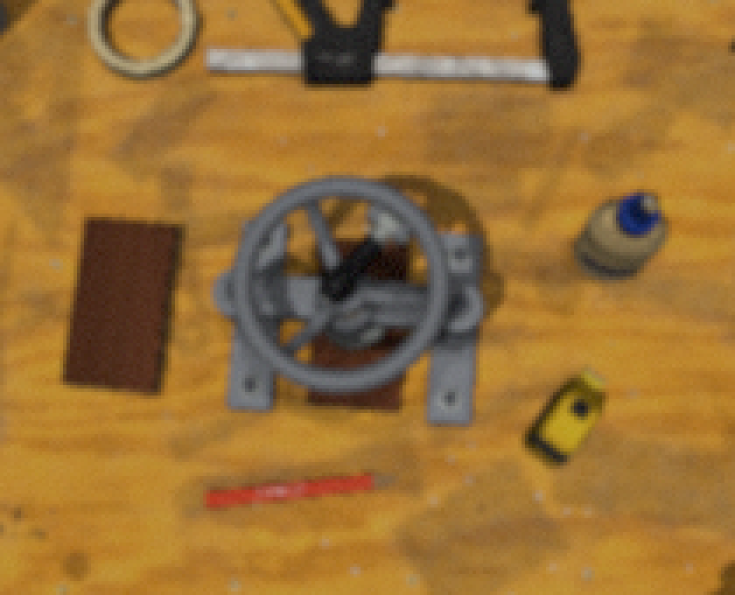

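The wheel's rim is clear in both pictures, with the handle folded from the pin at about (321,181) in the top view to the bulb at about (306,202). The pressed sample lies under the foot, and the other sample is on the left. Next I fit the rim, using its extents as I read them and the networks' boxes.

```bash
cat >> h.py <<'E'
_a=np.linspace(0,2*np.pi,90)
def torus(c):
    return [np.array([c[0]+(73+8.5*np.cos(b))/1e3*np.cos(a),c[1]+(73+8.5*np.cos(b))/1e3*np.sin(a),c[2]+.0085*np.sin(b)]) for a in _a for b in np.linspace(0,2*np.pi,12)]
def box(f,c):
    p=np.array([proj(f,q) for q in torus(c)]);return np.r_[p.min(0),p.max(0)]
def fitrim(FB,c0=(.516,.021,.21)):
    s=least_squares(lambda c:np.concatenate([box(f,c)-b for f,b in FB]),c0,diff_step=1e-4);return s.x,s.fun
E
python3 - <<'E'
from h import *
np.set_printoptions(precision=4,suppress=True)
S=bot.grab_frame("scene");T=bot.grab_frame("top")
ms=np.array([200+186/2.5,110+147/2.5,200+386/2.5,110+250/2.5]);mt=np.array([210+233/3.5,120+176/3.5,210+449/3.5,120+391/3.5])
print("hand",ms,mt,*fitrim([(S,ms),(T,mt)]))
for f,n in((S,'s'),(T,'t')):
    for nm in("wheel","handle"): print(n,nm,[(x["rect"],round(x["p"],2)) for x in bot.find_in(nm,f)[:2]])
r=[bot.find_in("wheel",f)[0]["rect"] for f in(S,T)];r=[np.array([a,b,a+c,b+d]) for a,b,c,d in r]
print("net",*fitrim([(S,r[0]),(T,r[1])]))
c,_=fitrim([(S,ms),(T,mt)])
for nm,h in(("handle_pivot",.003),("handle_grip",.003)):
  for f in(S,T):
    for x in bot.mark_of(nm,f)[:2]: 
        P=atz(ray(f,x["at"]),c[2]+h);print(nm,x["p"],P,P-c,np.hypot(*(P-c)[:2]))
P=atz(ray(T,(210+390/3.5,120+215/3.5)),c[2]);print(P-c)
E
```

```text
hand [274.4 168.8 354.4 210. ] [276.5714 170.2857 338.2857 231.7143] [0.516  0.0214 0.2105] [ 0.0191 -0.5029 -0.0232  0.5971 -0.5287 -0.3764  0.6495  0.2461]
s wheel [([268.9, 169.1, 87.2, 47.5], 0.78), ([305.0, 170.6, 17.6, 22.9], 0.21)]
s handle [([303.6, 171.7, 19.3, 22.9], 0.49)]
t wheel [([276.9, 170.1, 62.8, 62.5], 0.63)]
t handle [([299.5, 182.4, 22.6, 24.6], 0.64)]
net [0.5176 0.023  0.2028] [ 4.6718  2.433  -2.8749 -2.465  -1.0389 -0.0198 -1.4509 -0.9671]
handle_pivot 0.76 [ 0.5594 -0.0139  0.2135] [ 0.0434 -0.0353  0.003 ] 0.05596114351653141
handle_pivot 0.53 [ 0.5586 -0.0071  0.2135] [ 0.0426 -0.0285  0.003 ] 0.05125229050480273
handle_grip 0.49 [0.5105 0.0323 0.2135] [-0.0055  0.0109  0.003 ] 0.012181260548951885
handle_grip 0.62 [0.5131 0.0211 0.2135] [-0.003  -0.0003  0.003 ] 0.0029786133263050643
handle_grip 0.27 [ 0.5252 -0.1661  0.2135] [ 0.0091 -0.1875  0.003 ] 0.18771627130717627
[ 0.0493 -0.0376  0.    ]
```

Emit:
arm_command([
  [[0, 0, -3], [0, 0, 0], 5],
  [[0, 0, -4], [0, 0, 0], 5],
  [[0, 0, -4], [0, 0, 0], 5],
  [[0, 0, 0], [0, 0, 0], 5],
])

```text
clock: 2.0
position: [0.1876, -0.5966, 0.5201]
tool_rot: [3.134, -0.001, 0.305]
force: [-1.0, -0.7, -0.1]
grip_width: 0.0499
finger_force: 0.0
```

Emit:
arm_command([
  [[2.48, -2.47, 0], [0, 0, 0], 5],
  [[2.48, -2.47, 0], [0, 0, 0], 5],
  [[2.48, -2.47, 0], [0, 0, 0], 5],
  [[2.48, -2.47, 0], [0, 0, 0], 5],
  [[2.48, -2.47, 0], [0, 0, 0], 5],
  [[2.48, -2.47, 0], [0, 0, 0], 5],
  [[2.48, -2.47, 0], [0, 0, 0], 5],
  [[2.48, -2.47, 0], [0, 0, 0], 5],
  [[2.48, -2.47, 0], [0, 0, 0], 5],
  [[2.48, -2.47, 0], [0, 0, 0], 5],
  [[2.48, -2.47, 0], [0, 0, 0], 5],
  [[2.48, -2.47, 0], [0, 0, 0], 5],
  [[2.48, -2.47, 0], [0, 0, 0], 5],
  [[2.48, -2.47, 0], [0, 0, 0], 5],
  [[2.48, -2.47, 0], [0, 0, 0], 5],
  [[2.48, -2.47, 0], [0, 0, 0], 5],
  [[2.48, -2.47, 0], [0, 0, 0], 5],
  [[2.48, -2.47, 0], [0, 0, 0], 5],
  [[2.48, -2.47, 0], [0, 0, 0], 5],
  [[2.48, -2.47, 0], [0, 0, 0], 5],
])

```text
clock: 4.0
position: [0.5129, 0.0252, 0.5147]
tool_rot: [3.142, -0.0, 0.305]
force: [0.4, -0.8, 0.4]
grip_width: 0.0502
finger_force: 0.0
```

Emit:
arm_command([
  [[0, 0, 0], [0, 0, 0.12], 5],
  [[0, 0, 0], [0, 0, 0.14], 5],
  [[0, 0, 0], [0, 0, 0.14], 5],
  [[0, 0, 0], [0, 0, 0.14], 5],
  [[0, 0, 0], [0, 0, 0.14], 5],
  [[0, 0, 0], [0, 0, 0.14], 5],
  [[0, 0, 0], [0, 0, 0.14], 5],
  [[0, 0, 0], [0, 0, 0], 5],
  [[0, 0, 0], [0, 0, 0], 5],
])

```text
clock: 4.9
position: [0.5124, 0.024, 0.5147]
tool_rot: [3.142, -0.0, -0.651]
force: [0.2, 0.6, -0.5]
grip_width: 0.0501
finger_force: 0.0
```

Emit:
arm_command([
  [[0, 0, 2.5], [0, 0, 0], 5],
  [[0, 0, 2.5], [0, 0, 0], 5],
  [[0, 0, 2.5], [0, 0, 0], 5],
  [[0, 0, 2.5], [0, 0, 0], 5],
  [[0, 0, 0], [0, 0, 0], 5],
])

```text
clock: 5.4
position: [0.5118, 0.0238, 0.4123]
tool_rot: [3.139, 0.003, -0.652]
force: [-0.4, -0.6, 1.2]
grip_width: 0.0497
finger_force: 0.0
```

```bash
python3 - <<'E'
from h import *
S=bot.grab_frame("scene");T=bot.grab_frame("top")
a=cv2.resize(S["frame"][110:260,240:390,::-1],(400,400),interpolation=3);b=cv2.resize(T["frame"][150:250,255:355,::-1],(400,400),interpolation=3)
cv2.imwrite("pics/c2.png",np.hstack([a,b]))
E
```

```text
(no output)
```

View pics/c2.png

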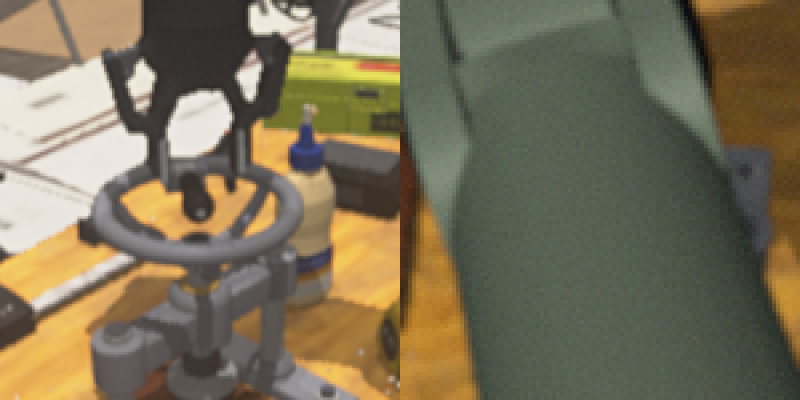

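In the scene view the open fingers (at about x=160 and 240 in the left crop) stand evenly on both sides of the bulb at about (200,210). I'll descend and close.

Emit:
arm_command([
  [[0, 0, 1.4], [0, 0, 0], 5],
  [[0, 0, 1.4], [0, 0, 0], 5],
  [[0, 0, 1.4], [0, 0, 0], 5],
  [[0, 0, 0], [0, 0, 0], 5],
  [[0, 0, 0], [0, 0, 0], 4],
  [[0, 0, 0], [0, 0, 0], 3],
  [[0, 0, 0], [0, 0, 0], 2],
  [[0, 0, 0], [0, 0, 0], 1.5],
  [[0, 0, 0], [0, 0, 0], 1.5],
  [[0, 0, 0], [0, 0, 0], 1.5],
], newtons=25)

```text
clock: 6.5
position: [0.5128, 0.0241, 0.3732]
tool_rot: [-3.14, -0.001, -0.655]
force: [3.8, 3.7, 5.4]
grip_width: 0.0239
finger_force: 24.6
```

Emit:
arm_command([
  [[0, 0, 0], [0, 0, 0], 3.5],
  [[0, 0, 0], [0, 0, 0], 3.5],
  [[0, 0, 0.4], [0, 0, 0], 3.5],
  [[0, 0, 0], [0, 0, 0], 3.5],
  [[0, 0, 0], [0, 0, 0], 2.5],
  [[0, 0, 0], [0, 0, 0], 2],
  [[0, 0, 0], [0, 0, 0], 1.5],
  [[0, 0, 0], [0, 0, 0], 1.5],
  [[0, 0, 0], [0, 0, 0], 1.5],
], newtons=25)

```text
clock: 7.4
position: [0.5125, 0.0243, 0.3687]
tool_rot: [-3.141, 0.0, -0.655]
force: [1.8, 6.1, -0.9]
grip_width: 0.0247
finger_force: 24.6
```

Emit:
arm_command([
  [[0.03, 0, -0.63], [0, 0, 0], 1.5],
  [[0.1, 0, -0.62], [0, 0, 0], 1.5],
  [[0.16, 0, -0.61], [0, 0, 0], 1.5],
  [[0.23, 0, -0.59], [0, 0, 0], 1.5],
  [[0.29, 0, -0.56], [0, 0, 0], 1.5],
  [[0.34, 0, -0.53], [0, 0, 0], 1.5],
  [[0.4, 0, -0.49], [0, 0, 0], 1.5],
  [[0.44, 0, -0.44], [0, 0, 0], 1.5],
  [[0, 0, 0], [0, 0, 0], 1.5],
])

```text
clock: 8.3
position: [0.5286, 0.0112, 0.4139]
tool_rot: [-3.141, -0.0, -0.656]
force: [-0.7, 2.8, 3.5]
grip_width: 0.0241
finger_force: 25.0
```

Emit:
arm_command([
  [[0.49, 0, -0.4], [0, 0, 0], 1.5],
  [[0.53, 0, -0.34], [0, 0, 0], 1.5],
  [[0.56, 0, -0.29], [0, 0, 0], 1.5],
  [[0.59, 0, -0.23], [0, 0, 0], 1.5],
  [[0.61, 0, -0.16], [0, 0, 0], 1.5],
  [[0.62, 0, -0.1], [0, 0, 0], 1.5],
  [[0.63, 0, -0.03], [0, 0, 0], 1.5],
  [[0.1, 0, 0], [0, 0, 0], 1.5],
  [[0, 0, 0], [0, 0, 0], 1.5],
])

```text
clock: 9.2
position: [0.5612, -0.0144, 0.429]
tool_rot: [3.141, -0.0, -0.656]
force: [-3.4, -3.0, 4.1]
grip_width: 0.0242
finger_force: 24.5
```

```bash
python3 - <<'E'
from h import *
print(bot.observe())
S=bot.grab_frame("scene")
cv2.imwrite("pics/c3.png",cv2.resize(S["frame"][90:260,240:390,::-1],(450,510),interpolation=3))
E
```

```text
{'clock': 9.2, 'qpos': array([ 0.07548618,  0.40032889, -0.2097371 ,  1.73518117,  0.09663669,
        1.01647027, -2.39616579]), 'qd': array([-0.00291104, -0.0027846 , -0.00172291,  0.00333238,  0.0014146 ,
       -0.00349673, -0.00105689]), 'joint_efforts': array([-1.31746732e+00, -7.80395794e+01, -2.52419628e+00, -3.82099092e+01,
       -4.53175223e-01, -1.51078250e+00,  9.58038436e-04]), 'position': array([ 0.56121725, -0.01441993,  0.42902256]), 'tool_rot': array([ 3.14066969e+00, -3.43506119e-04, -6.56259455e-01]), 'force': array([-3.4148144 , -3.01587103,  4.07929001]), 'moment': array([-0.44664912,  1.00657711,  0.10328211]), 'finger_force': 24.530832767486572, 'grip_width': 0.02422393306982135}
```

View pics/c3.png

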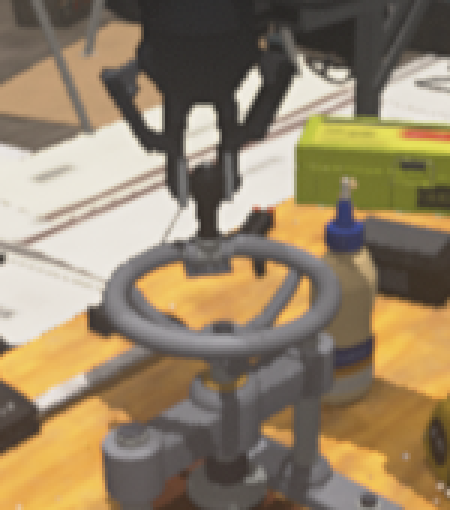

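The handle stands upright between the pads: fork at about (207,255) in the crop, bulb at (207,180). Joint 7 is near its limit, so I'll turn the tool back a little while cranking.

```bash
cat >> h.py <<'E'
C=np.array([.516,.0214])
def crank(n,step,dyaw=0,r0=None,r1=.057,p=None,yaw=None):
    o=bot.observe();p=np.array(o["position"][:2]) if p is None else np.array(p);yaw=o["tool_rot"][2] if yaw is None else yaw
    d=p-C;a=np.arctan2(d[1],d[0]);r=np.hypot(*d) if r0 is None else r0;r1=r1 or r
    rows=[]
    for i in range(n):
        a2=a-np.radians(step);q=C+(r+(r1-r)*(i+1)/n)*np.array([np.cos(a2),np.sin(a2)]);d=q-p
        rows.append([[round(100*(np.cos(yaw)*d[0]+np.sin(yaw)*d[1]),2),round(100*(np.sin(yaw)*d[0]-np.cos(yaw)*d[1]),2),round(2*step/360,3)],[0,0,-dyaw],1.5])
        p=q;a=a2;yaw+=dyaw
    print(str(rows).replace(" ",""))
def stat():
    o=bot.observe();d=np.array(o["position"][:2])-C;a=np.arctan2(d[1],d[0]);er=d/np.hypot(*d);et=np.array([er[1],-er[0]])
    F=np.array(o["force"]);print("t %.2f az %.1f r %.4f z %.4f Fr %.2f Ft %.2f Fz %.2f yaw %.3f q7 %.2f w %.4f"%(o["clock"],np.degrees(a),np.hypot(*d),o["position"][2],F[:2]@er,F[:2]@et,F[2],o["tool_rot"][2],o["qpos"][6],o["grip_width"]))
E
python3 -c "
from h import *
stat();crank(20,6,.04,r1=.057)"
```

```text
t 9.25 az -38.4 r 0.0577 z 0.4291 Fr -2.77 Ft 4.67 Fz 3.67 yaw -0.656 q7 -2.40 w 0.0239
[[[np.float64(-0.04),np.float64(0.6),0.033],[0,0,-0.04],1.5],[[np.float64(-0.13),np.float64(0.59),0.033],[0,0,-0.04],1.5],[[np.float64(-0.21),np.float64(0.56),0.033],[0,0,-0.04],1.5],[[np.float64(-0.29),np.float64(0.53),0.033],[0,0,-0.04],1.5],[[np.float64(-0.36),np.float64(0.48),0.033],[0,0,-0.04],1.5],[[np.float64(-0.43),np.float64(0.42),0.033],[0,0,-0.04],1.5],[[np.float64(-0.49),np.float64(0.35),0.033],[0,0,-0.04],1.5],[[np.float64(-0.53),np.float64(0.28),0.033],[0,0,-0.04],1.5],[[np.float64(-0.57),np.float64(0.2),0.033],[0,0,-0.04],1.5],[[np.float64(-0.59),np.float64(0.12),0.033],[0,0,-0.04],1.5],[[np.float64(-0.6),np.float64(0.03),0.033],[0,0,-0.04],1.5],[[np.float64(-0.6),np.float64(-0.06),0.033],[0,0,-0.04],1.5],[[np.float64(-0.58),np.float64(-0.14),0.033],[0,0,-0.04],1.5],[[np.float64(-0.56),np.float64(-0.22),0.033],[0,0,-0.04],1.5],[[np.float64(-0.52),np.float64(-0.3),0.033],[0,0,-0.04],1.5],[[np.float64(-0.47),np.float64(-0.37),0.033],[0,0,-0.04],1.5],[[np.float64(-0.41),np.float64(-0.44),0.033],[0,0,-0.04],1.5],[[np.float64(-0.34),np.float64(-0.49),0.033],[0,0,-0.04],1.5],[[np.float64(-0.27),np.float64(-0.53),0.033],[0,0,-0.04],1.5],[[np.float64(-0.19),np.float64(-0.57),0.033],[0,0,-0.04],1.5]]
```

Emit:
arm_command([
  [[-0.04, 0.6, 0.033], [0, 0, -0.04], 1.5],
  [[-0.13, 0.59, 0.033], [0, 0, -0.04], 1.5],
  [[-0.21, 0.56, 0.033], [0, 0, -0.04], 1.5],
  [[-0.29, 0.53, 0.033], [0, 0, -0.04], 1.5],
  [[-0.36, 0.48, 0.033], [0, 0, -0.04], 1.5],
  [[-0.43, 0.42, 0.033], [0, 0, -0.04], 1.5],
  [[-0.49, 0.35, 0.033], [0, 0, -0.04], 1.5],
  [[-0.53, 0.28, 0.033], [0, 0, -0.04], 1.5],
  [[-0.57, 0.2, 0.033], [0, 0, -0.04], 1.5],
  [[-0.59, 0.12, 0.033], [0, 0, -0.04], 1.5],
])

```text
clock: 10.25
position: [0.5085, -0.0345, 0.4264]
tool_rot: [-3.14, -0.004, -0.254]
force: [7.8, 4.6, 1.1]
grip_width: 0.0241
finger_force: 25.4
```

```bash
sed -i 's/round(100\*(np.cos/round(100*float(np.cos/;s/,round(100\*(np.sin/,round(100*float(np.sin/' h.py; python3 -c "
from h import *
stat();crank(20,6,.04,r1=.057)"
```

```text
t 10.25 az -97.6 r 0.0564 z 0.4264 Fr -5.63 Ft -7.10 Fz 1.07 yaw -0.254 q7 -1.99 w 0.0241
[[[-0.59,0.04,0.033],[0,0,-0.04],1.5],[[-0.59,-0.04,0.033],[0,0,-0.04],1.5],[[-0.58,-0.13,0.033],[0,0,-0.04],1.5],[[-0.55,-0.21,0.033],[0,0,-0.04],1.5],[[-0.52,-0.29,0.033],[0,0,-0.04],1.5],[[-0.47,-0.36,0.033],[0,0,-0.04],1.5],[[-0.41,-0.42,0.033],[0,0,-0.04],1.5],[[-0.35,-0.48,0.033],[0,0,-0.04],1.5],[[-0.28,-0.52,0.033],[0,0,-0.04],1.5],[[-0.2,-0.56,0.033],[0,0,-0.04],1.5],[[-0.12,-0.58,0.033],[0,0,-0.04],1.5],[[-0.03,-0.59,0.033],[0,0,-0.04],1.5],[[0.05,-0.59,0.033],[0,0,-0.04],1.5],[[0.14,-0.58,0.033],[0,0,-0.04],1.5],[[0.22,-0.55,0.033],[0,0,-0.04],1.5],[[0.3,-0.51,0.033],[0,0,-0.04],1.5],[[0.37,-0.47,0.033],[0,0,-0.04],1.5],[[0.43,-0.41,0.033],[0,0,-0.04],1.5],[[0.49,-0.34,0.033],[0,0,-0.04],1.5],[[0.53,-0.27,0.033],[0,0,-0.04],1.5]]
```

Emit:
arm_command([
  [[-0.59, 0.04, 0.033], [0, 0, -0.04], 1.5],
  [[-0.59, -0.04, 0.033], [0, 0, -0.04], 1.5],
  [[-0.58, -0.13, 0.033], [0, 0, -0.04], 1.5],
  [[-0.55, -0.21, 0.033], [0, 0, -0.04], 1.5],
  [[-0.52, -0.29, 0.033], [0, 0, -0.04], 1.5],
  [[-0.47, -0.36, 0.033], [0, 0, -0.04], 1.5],
  [[-0.41, -0.42, 0.033], [0, 0, -0.04], 1.5],
  [[-0.35, -0.48, 0.033], [0, 0, -0.04], 1.5],
  [[-0.28, -0.52, 0.033], [0, 0, -0.04], 1.5],
  [[-0.2, -0.56, 0.033], [0, 0, -0.04], 1.5],
  [[-0.12, -0.58, 0.033], [0, 0, -0.04], 1.5],
  [[-0.03, -0.59, 0.033], [0, 0, -0.04], 1.5],
])

```text
clock: 11.45
position: [0.4626, 0.0116, 0.4235]
tool_rot: [3.14, -0.012, 0.226]
force: [29.5, -1.1, -4.2]
grip_width: 0.0242
finger_force: 27.6
```

```bash
python3 -c "
from h import *
stat();crank(8,5,.0,r1=.057)"
```

```text
t 11.45 az -169.6 r 0.0543 z 0.4235 Fr -28.80 Ft -6.44 Fz -4.16 yaw 0.226 q7 -1.63 w 0.0242
[[[0.01,-0.48,0.028],[0,0,-0.0],1.5],[[0.05,-0.48,0.028],[0,0,-0.0],1.5],[[0.09,-0.47,0.028],[0,0,-0.0],1.5],[[0.13,-0.47,0.028],[0,0,-0.0],1.5],[[0.18,-0.46,0.028],[0,0,-0.0],1.5],[[0.22,-0.44,0.028],[0,0,-0.0],1.5],[[0.26,-0.42,0.028],[0,0,-0.0],1.5],[[0.29,-0.4,0.028],[0,0,-0.0],1.5]]
```

```bash
sed -i 's/^C=.*/C=np.array([.5178,.0208])/' h.py; cat >> h.py <<'E'
def cmd(k=10.):
    o=bot.observe();return np.array(o["position"][:2])-np.array(o["force"][:2])/k/1000
E
python3 -c "
from h import *
stat();print(cmd());crank(8,5,.0,p=cmd(),r0=.0563,r1=.0563)"
```

```text
t 11.45 az -170.5 r 0.0560 z 0.4235 Fr -28.90 Ft -5.96 Fz -4.16 yaw 0.226 q7 -1.63 w 0.0242
[0.4596023  0.01167267]
[[[0.32,-0.47,0.028],[0,0,-0.0],1.5],[[0.1,-0.48,0.028],[0,0,-0.0],1.5],[[0.14,-0.47,0.028],[0,0,-0.0],1.5],[[0.18,-0.46,0.028],[0,0,-0.0],1.5],[[0.22,-0.44,0.028],[0,0,-0.0],1.5],[[0.26,-0.42,0.028],[0,0,-0.0],1.5],[[0.29,-0.39,0.028],[0,0,-0.0],1.5],[[0.33,-0.37,0.028],[0,0,-0.0],1.5]]
```

Emit:
arm_command([
  [[0.32, -0.47, 0.028], [0, 0, 0], 1.5],
  [[0.1, -0.48, 0.028], [0, 0, 0], 1.5],
  [[0.14, -0.47, 0.028], [0, 0, 0], 1.5],
  [[0.18, -0.46, 0.028], [0, 0, 0], 1.5],
  [[0.22, -0.44, 0.028], [0, 0, 0], 1.5],
  [[0.26, -0.42, 0.028], [0, 0, 0], 1.5],
  [[0.29, -0.39, 0.028], [0, 0, 0], 1.5],
  [[0.33, -0.37, 0.028], [0, 0, 0], 1.5],
])

```text
clock: 12.25
position: [0.4712, 0.0486, 0.4211]
tool_rot: [3.139, -0.006, 0.223]
force: [5.3, -8.4, 18.0]
grip_width: 0.0238
finger_force: 28.8
```

```bash
python3 -c "
from h import *
stat();print(cmd());crank(6,5,.0,p=cmd(),r1=.0563)"
```

```text
t 12.25 az 149.2 r 0.0543 z 0.4211 Fr -8.79 Ft -4.49 Fz 18.02 yaw 0.223 q7 -1.73 w 0.0238
[0.47065273 0.04940396]
[[[0.34,-0.35,0.028],[0,0,-0.0],1.5],[[0.37,-0.32,0.028],[0,0,-0.0],1.5],[[0.39,-0.28,0.028],[0,0,-0.0],1.5],[[0.42,-0.25,0.028],[0,0,-0.0],1.5],[[0.44,-0.21,0.028],[0,0,-0.0],1.5],[[0.46,-0.17,0.028],[0,0,-0.0],1.5]]
```

The 18 N upward fits the pads sitting above the bulb's middle and being wedged off. I'll regrip a little lower and allow for the tool's tilt in the circle fit.

Emit:
arm_command([
  [[0, 0, 0], [0, 0, 0], 3.5],
  [[0, 0, 0], [0, 0, 0], 3.5],
  [[0, 0, 0.25], [0, 0, 0], 3.5],
  [[0, 0, 0], [0, 0, 0], 3.5],
  [[0, 0, 0], [0, 0, 0], 2.5],
  [[0, 0, 0], [0, 0, 0], 2],
  [[0, 0, 0], [0, 0, 0], 1.5],
  [[0, 0, 0], [0, 0, 0], 1.5],
], newtons=25)

```text
clock: 13.05
position: [0.4695, 0.0491, 0.417]
tool_rot: [3.141, -0.0, 0.224]
force: [2.7, -4.1, 2.5]
grip_width: 0.0243
finger_force: 24.4
```

```bash
cat >> h.py <<'E'
from scipy.spatial.transform import Rotation
C=np.array([.519,.0205])
def grip():
    o=bot.observe();return np.array(o["position"])+.155*Rotation.from_euler("xyz",o["tool_rot"]).as_matrix()[:,2]
def stat():
    o=bot.observe();g=grip();d=g[:2]-C;a=np.arctan2(d[1],d[0]);er=d/np.hypot(*d);et=np.array([er[1],-er[0]])
    F=np.array(o["force"]);print("t %.2f az %.1f r %.4f gz %.4f Fr %.2f Ft %.2f Fz %.2f yaw %.3f q7 %.2f w %.4f"%(o["clock"],np.degrees(a),np.hypot(*d),g[2],F[:2]@er,F[:2]@et,F[2],o["tool_rot"][2],o["qpos"][6],o["grip_width"]),"tcp",np.round(o["position"],4),"M",np.round(o["moment"],2))
E
python3 -c "
from h import *
stat();T=bot.grab_frame('top');S=bot.grab_frame('scene')
for f in(S,T): print([(np.round(x['rect'],1),round(x['p'],2)) for x in bot.find_in('wheel',f)[:2]])
cv2.imwrite('pics/c4.png',np.hstack([cv2.resize(S['frame'][90:260,240:390,::-1],(396,450),interpolation=3),cv2.resize(T['frame'][140:252,260:360,::-1],(400,450),interpolation=3)]))
"
```

```text
t 13.05 az 150.0 r 0.0570 gz 0.2620 Fr -4.43 Ft -2.23 Fz 2.47 yaw 0.224 q7 -1.73 w 0.0243 tcp [0.4695 0.0491 0.417 ] M [-0.99 -0.43  0.02]
[(array([270.4, 166.8,  85.1,  51.8]), 0.83)]
[(array([314.6, 171.2,  25.9,  52.9]), 0.64)]
```

View pics/c4.png

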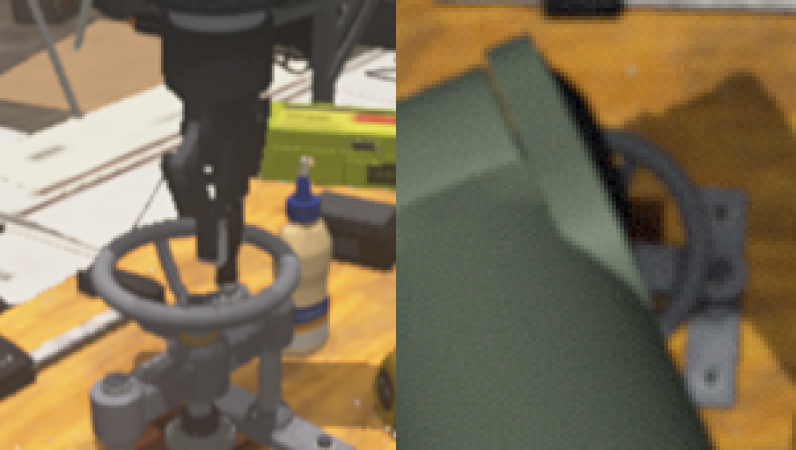

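```bash
sed -i 's/^C=np.array(\[.519.*/C=np.array([.5179,.0209])/' h.py
python3 -c "
from h import *
stat();crank(12,4,.0,p=cmd(),r1=.0561)"
```

```text
t 13.25 az 149.8 r 0.0558 gz 0.2620 Fr -4.89 Ft -3.60 Fz 1.92 yaw 0.224 q7 -1.73 w 0.0245 tcp [0.4695 0.0491 0.417 ] M [-1.   -0.43 -0.01]
[[[0.28,-0.27,0.022],[0,0,-0.0],1.5],[[0.3,-0.25,0.022],[0,0,-0.0],1.5],[[0.32,-0.23,0.022],[0,0,-0.0],1.5],[[0.33,-0.21,0.022],[0,0,-0.0],1.5],[[0.35,-0.19,0.022],[0,0,-0.0],1.5],[[0.36,-0.16,0.022],[0,0,-0.0],1.5],[[0.37,-0.14,0.022],[0,0,-0.0],1.5],[[0.38,-0.11,0.022],[0,0,-0.0],1.5],[[0.38,-0.08,0.022],[0,0,-0.0],1.5],[[0.39,-0.06,0.022],[0,0,-0.0],1.5],[[0.39,-0.03,0.022],[0,0,-0.0],1.5],[[0.39,-0.0,0.022],[0,0,-0.0],1.5]]
```

Emit:
arm_command([
  [[0.28, -0.27, 0.022], [0, 0, 0], 1.5],
  [[0.3, -0.25, 0.022], [0, 0, 0], 1.5],
  [[0.32, -0.23, 0.022], [0, 0, 0], 1.5],
  [[0.33, -0.21, 0.022], [0, 0, 0], 1.5],
  [[0.35, -0.19, 0.022], [0, 0, 0], 1.5],
])

```text
clock: 13.75
position: [0.4819, 0.0641, 0.4158]
tool_rot: [3.141, 0.001, 0.224]
force: [-5.1, -2.8, 6.6]
grip_width: 0.0244
finger_force: 24.7
```

```bash
python3 -c "
from h import *
stat();crank(6,4,.0,p=cmd(),r1=.0561)"
```

```text
t 13.75 az 130.0 r 0.0562 gz 0.2608 Fr 1.15 Ft -5.75 Fz 6.65 yaw 0.224 q7 -1.76 w 0.0244 tcp [0.4819 0.0641 0.4158] M [-0.55  1.22  0.02]
[[[0.36,-0.16,0.022],[0,0,-0.0],1.5],[[0.37,-0.14,0.022],[0,0,-0.0],1.5],[[0.38,-0.11,0.022],[0,0,-0.0],1.5],[[0.38,-0.08,0.022],[0,0,-0.0],1.5],[[0.39,-0.06,0.022],[0,0,-0.0],1.5],[[0.39,-0.03,0.022],[0,0,-0.0],1.5]]
```

Emit:
arm_command([
  [[0.35, -0.18, 0.022], [0, 0, 0], 1.5],
  [[0.37, -0.15, 0.022], [0, 0, 0], 1.5],
  [[0.38, -0.11, 0.022], [0, 0, 0], 1.5],
  [[0.38, -0.08, 0.022], [0, 0, 0], 1.5],
  [[0.39, -0.06, 0.022], [0, 0, 0], 1.5],
  [[0.39, -0.03, 0.022], [0, 0, 0], 1.5],
])

```text
clock: 14.35
position: [0.5024, 0.0759, 0.4145]
tool_rot: [-3.141, 0.002, 0.225]
force: [-7.6, 3.0, 7.4]
grip_width: 0.0242
finger_force: 24.8
```

```bash
python3 -c "
from h import *
stat();crank(6,4,.0,p=cmd(),r1=.0563)"
```

```text
t 14.35 az 106.0 r 0.0572 gz 0.2595 Fr 4.97 Ft -6.46 Fz 7.43 yaw 0.225 q7 -1.78 w 0.0242 tcp [0.5024 0.0759 0.4145] M [ 0.73  1.67 -0.05]
[[[0.4,0.0,0.022],[0,0,-0.0],1.5],[[0.39,0.03,0.022],[0,0,-0.0],1.5],[[0.39,0.06,0.022],[0,0,-0.0],1.5],[[0.38,0.09,0.022],[0,0,-0.0],1.5],[[0.38,0.11,0.022],[0,0,-0.0],1.5],[[0.37,0.14,0.022],[0,0,-0.0],1.5]]
```

Emit:
arm_command([
  [[0.4, -0.06, 0.022], [0, 0, 0], 1.5],
  [[0.39, 0.0, 0.022], [0, 0, 0], 1.5],
  [[0.39, 0.04, 0.022], [0, 0, 0], 1.5],
  [[0.39, 0.07, 0.022], [0, 0, 0], 1.5],
  [[0.38, 0.1, 0.022], [0, 0, 0], 1.5],
  [[0.37, 0.13, 0.022], [0, 0, 0], 1.5],
])

```text
clock: 14.95
position: [0.5257, 0.0786, 0.4132]
tool_rot: [-3.14, 0.001, 0.226]
force: [-6.8, 5.6, 5.1]
grip_width: 0.0241
finger_force: 24.8
```

```bash
python3 -c "
from h import *
stat();crank(6,4,.0,p=cmd(),r1=.0575)"
```

```text
t 14.95 az 82.5 r 0.0584 gz 0.2582 Fr 4.67 Ft -7.50 Fz 5.09 yaw 0.226 q7 -1.78 w 0.0241 tcp [0.5257 0.0786 0.4132] M [1.29 1.33 0.02]
[[[0.37,0.16,0.022],[0,0,-0.0],1.5],[[0.36,0.19,0.022],[0,0,-0.0],1.5],[[0.34,0.21,0.022],[0,0,-0.0],1.5],[[0.32,0.24,0.022],[0,0,-0.0],1.5],[[0.31,0.26,0.022],[0,0,-0.0],1.5],[[0.29,0.28,0.022],[0,0,-0.0],1.5]]
```

Emit:
arm_command([
  [[0.38, 0.12, 0.022], [0, 0, 0], 1.5],
  [[0.36, 0.18, 0.022], [0, 0, 0], 1.5],
  [[0.35, 0.2, 0.022], [0, 0, 0], 1.5],
  [[0.33, 0.23, 0.022], [0, 0, 0], 1.5],
  [[0.32, 0.25, 0.022], [0, 0, 0], 1.5],
])

```text
clock: 15.45
position: [0.545, 0.0731, 0.4121]
tool_rot: [-3.14, 0.001, 0.226]
force: [-4.8, 6.5, 3.9]
grip_width: 0.0243
finger_force: 24.7
```

```bash
python3 -c "
from h import *
stat();crank(6,4,.0,p=cmd(),r1=.0580)"
```

```text
t 15.45 az 62.8 r 0.0590 gz 0.2571 Fr 3.64 Ft -7.21 Fz 3.95 yaw 0.226 q7 -1.77 w 0.0243 tcp [0.545  0.0731 0.4121] M [ 1.55  0.97 -0.06]
[[[0.29,0.28,0.022],[0,0,-0.0],1.5],[[0.27,0.3,0.022],[0,0,-0.0],1.5],[[0.25,0.32,0.022],[0,0,-0.0],1.5],[[0.23,0.34,0.022],[0,0,-0.0],1.5],[[0.2,0.35,0.022],[0,0,-0.0],1.5],[[0.18,0.36,0.022],[0,0,-0.0],1.5]]
```

```bash
sed -i 's/^C=np.array(\[.5179.*/C=np.array([.5195,.0225])/' h.py
python3 -c "
from h import *
stat();crank(6,4,.0,p=cmd(),r1=.0570)"
```

```text
t 15.45 az 63.5 r 0.0568 gz 0.2571 Fr 3.72 Ft -7.17 Fz 3.95 yaw 0.226 q7 -1.77 w 0.0243 tcp [0.545  0.0731 0.4121] M [ 1.55  0.97 -0.06]
[[[0.3,0.26,0.022],[0,0,-0.0],1.5],[[0.28,0.28,0.022],[0,0,-0.0],1.5],[[0.26,0.3,0.022],[0,0,-0.0],1.5],[[0.24,0.32,0.022],[0,0,-0.0],1.5],[[0.22,0.33,0.022],[0,0,-0.0],1.5],[[0.19,0.35,0.022],[0,0,-0.0],1.5]]
```

Emit:
arm_command([
  [[0.3, 0.26, 0.022], [0, 0, 0], 1.5],
  [[0.28, 0.28, 0.022], [0, 0, 0], 1.5],
  [[0.26, 0.3, 0.022], [0, 0, 0], 1.5],
  [[0.24, 0.32, 0.022], [0, 0, 0], 1.5],
  [[0.22, 0.33, 0.022], [0, 0, 0], 1.5],
])

```text
clock: 15.95
position: [0.561, 0.0614, 0.4109]
tool_rot: [-3.14, 0.0, 0.226]
force: [-3.7, 5.8, 2.1]
grip_width: 0.024
finger_force: 24.7
```

```bash
python3 -c "
from h import *
stat();crank(6,4,.0,p=cmd(),r1=.0570)"
```

```text
t 15.95 az 43.4 r 0.0570 gz 0.2559 Fr 1.23 Ft -6.76 Fz 2.11 yaw 0.226 q7 -1.74 w 0.0240 tcp [0.561  0.0614 0.4109] M [ 1.39  0.81 -0.03]
[[[0.19,0.35,0.022],[0,0,-0.0],1.5],[[0.16,0.36,0.022],[0,0,-0.0],1.5],[[0.14,0.37,0.022],[0,0,-0.0],1.5],[[0.11,0.38,0.022],[0,0,-0.0],1.5],[[0.08,0.39,0.022],[0,0,-0.0],1.5],[[0.06,0.39,0.022],[0,0,-0.0],1.5]]
```

Emit:
arm_command([
  [[0.19, 0.35, 0.022], [0, 0, 0], 1.5],
  [[0.16, 0.36, 0.022], [0, 0, 0], 1.5],
  [[0.14, 0.37, 0.022], [0, 0, 0], 1.5],
  [[0.11, 0.38, 0.022], [0, 0, 0], 1.5],
  [[0.08, 0.39, 0.022], [0, 0, 0], 1.5],
])

```text
clock: 16.45
position: [0.5718, 0.0449, 0.4098]
tool_rot: [-3.14, 0.0, 0.226]
force: [-2.7, 6.0, 2.5]
grip_width: 0.0244
finger_force: 24.7
```

```bash
python3 -c "
from h import *
stat();crank(6,4,.0,p=cmd(),r1=.0570)"
```

```text
t 16.45 az 23.4 r 0.0569 gz 0.2548 Fr -0.09 Ft -6.62 Fz 2.47 yaw 0.226 q7 -1.71 w 0.0244 tcp [0.5718 0.0449 0.4098] M [ 1.49  0.62 -0.01]
[[[0.05,0.39,0.022],[0,0,-0.0],1.5],[[0.03,0.4,0.022],[0,0,-0.0],1.5],[[-0.0,0.4,0.022],[0,0,-0.0],1.5],[[-0.03,0.4,0.022],[0,0,-0.0],1.5],[[-0.06,0.39,0.022],[0,0,-0.0],1.5],[[-0.08,0.39,0.022],[0,0,-0.0],1.5]]
```

Emit:
arm_command([
  [[0.05, 0.39, 0.022], [0, 0, 0], 1.5],
  [[0.03, 0.4, 0.022], [0, 0, 0], 1.5],
  [[0, 0.4, 0.022], [0, 0, 0], 1.5],
  [[-0.03, 0.4, 0.022], [0, 0, 0], 1.5],
  [[-0.06, 0.39, 0.022], [0, 0, 0], 1.5],
])

```text
clock: 16.95
position: [0.5762, 0.0256, 0.4087]
tool_rot: [-3.14, -0.0, 0.226]
force: [-1.2, 8.2, 1.8]
grip_width: 0.0242
finger_force: 24.7
```

```bash
python3 -c "
from h import *
stat();crank(6,4,.0,p=cmd(),r1=.0568)"
```

```text
t 16.95 az 3.4 r 0.0568 gz 0.2537 Fr -0.67 Ft -8.21 Fz 1.82 yaw 0.226 q7 -1.68 w 0.0242 tcp [0.5762 0.0256 0.4087] M [1.54 0.3  0.  ]
[[[-0.09,0.39,0.022],[0,0,-0.0],1.5],[[-0.11,0.38,0.022],[0,0,-0.0],1.5],[[-0.14,0.37,0.022],[0,0,-0.0],1.5],[[-0.17,0.36,0.022],[0,0,-0.0],1.5],[[-0.19,0.35,0.022],[0,0,-0.0],1.5],[[-0.21,0.33,0.022],[0,0,-0.0],1.5]]
```

Emit:
arm_command([
  [[-0.09, 0.39, 0.022], [0, 0, 0], 1.5],
  [[-0.11, 0.38, 0.022], [0, 0, 0], 1.5],
  [[-0.14, 0.37, 0.022], [0, 0, 0], 1.5],
])

```text
clock: 17.25
position: [0.5755, 0.0138, 0.4081]
tool_rot: [-3.14, -0.0, 0.226]
force: [-0.9, 6.2, 1.1]
grip_width: 0.0244
finger_force: 24.6
```

```bash
python3 -c "
from h import *
stat();crank(4,4,.0,p=cmd(),r1=.0568)"
```

```text
t 17.25 az -8.6 r 0.0566 gz 0.2531 Fr -1.78 Ft -5.96 Fz 1.08 yaw 0.226 q7 -1.65 w 0.0244 tcp [0.5755 0.0138 0.4081] M [ 1.68  0.13 -0.03]
[[[-0.16,0.36,0.022],[0,0,-0.0],1.5],[[-0.19,0.35,0.022],[0,0,-0.0],1.5],[[-0.21,0.33,0.022],[0,0,-0.0],1.5],[[-0.24,0.32,0.022],[0,0,-0.0],1.5]]
```

```bash
cat >> h.py <<'E'
_s=stat
def stat():
    _s();o=bot.observe();d=grip()[:2]-C;print("   Mr %.3f"%(np.array(o["moment"])[:2]@d/np.hypot(*d)))
E
```

Emit:
arm_command([
  [[-0.16, 0.36, 0.022], [0, 0, 0], 1.5],
  [[-0.19, 0.35, 0.022], [0, 0, 0], 1.5],
  [[-0.21, 0.33, 0.022], [0, 0, 0], 1.5],
  [[-0.24, 0.32, 0.022], [0, 0, 0], 1.5],
])

```text
clock: 17.65
position: [0.5707, -0.0012, 0.4072]
tool_rot: [-3.14, -0.001, 0.226]
force: [1.2, 6.5, -0.1]
grip_width: 0.0243
finger_force: 24.6
```

```bash
python3 -c "
from h import *
stat();crank(4,4,.0,p=cmd(),r1=.0567)"
```

```text
t 17.65 az -24.5 r 0.0564 gz 0.2522 Fr -1.57 Ft -6.40 Fz -0.11 yaw 0.226 q7 -1.63 w 0.0243 tcp [ 0.5707 -0.0012  0.4072] M [ 1.62 -0.03 -0.04]
   Mr 1.488
[[[-0.25,0.3,0.022],[0,0,-0.0],1.5],[[-0.28,0.28,0.022],[0,0,-0.0],1.5],[[-0.29,0.26,0.022],[0,0,-0.0],1.5],[[-0.31,0.24,0.022],[0,0,-0.0],1.5]]
```

Emit:
arm_command([
  [[-0.25, 0.3, 0.022], [0, 0, 0], 1.5],
  [[-0.28, 0.28, 0.022], [0, 0, 0], 1.5],
  [[-0.29, 0.26, 0.022], [0, 0, 0], 1.5],
  [[-0.31, 0.24, 0.022], [0, 0, 0], 1.5],
])

```text
clock: 18.05
position: [0.5622, -0.0142, 0.4063]
tool_rot: [-3.14, -0.001, 0.226]
force: [1.3, 8.2, -0.7]
grip_width: 0.0244
finger_force: 24.6
```

```bash
python3 -c "
from h import *
stat();crank(5,4,.0,p=cmd(),r1=.0567)"
```

```text
t 18.05 az -40.5 r 0.0561 gz 0.2513 Fr -4.30 Ft -7.10 Fz -0.67 yaw 0.226 q7 -1.60 w 0.0244 tcp [ 0.5622 -0.0142  0.4063] M [ 1.8  -0.25 -0.03]
   Mr 1.532
[[[-0.33,0.22,0.022],[0,0,-0.0],1.5],[[-0.34,0.19,0.022],[0,0,-0.0],1.5],[[-0.36,0.17,0.022],[0,0,-0.0],1.5],[[-0.37,0.15,0.022],[0,0,-0.0],1.5],[[-0.38,0.12,0.022],[0,0,-0.0],1.5]]
```

Emit:
arm_command([
  [[-0.33, 0.22, 0.022], [0, 0, 0], 1.5],
  [[-0.34, 0.19, 0.022], [0, 0, 0], 1.5],
  [[-0.36, 0.17, 0.022], [0, 0, 0], 1.5],
  [[-0.37, 0.15, 0.022], [0, 0, 0], 1.5],
])

```text
clock: 18.45
position: [0.5502, -0.0244, 0.4055]
tool_rot: [-3.14, -0.001, 0.226]
force: [3.6, 7.6, -1.0]
grip_width: 0.0243
finger_force: 24.6
```

```bash
python3 -c "
from h import *
stat();crank(5,4,.0,p=cmd(),r1=.0564)"
```

```text
t 18.45 az -56.5 r 0.0559 gz 0.2505 Fr -4.39 Ft -7.20 Fz -0.99 yaw 0.226 q7 -1.59 w 0.0243 tcp [ 0.5502 -0.0244  0.4055] M [ 1.76 -0.63 -0.05]
   Mr 1.492
[[[-0.38,0.12,0.022],[0,0,-0.0],1.5],[[-0.38,0.09,0.022],[0,0,-0.0],1.5],[[-0.39,0.06,0.022],[0,0,-0.0],1.5],[[-0.39,0.03,0.022],[0,0,-0.0],1.5],[[-0.39,0.01,0.022],[0,0,-0.0],1.5]]
```

Emit:
arm_command([
  [[-0.38, 0.12, 0.022], [0, 0, 0], 1.5],
  [[-0.38, 0.09, 0.022], [0, 0, 0], 1.5],
  [[-0.39, 0.06, 0.022], [0, 0, 0], 1.5],
  [[-0.39, 0.03, 0.022], [0, 0, 0], 1.5],
])

```text
clock: 18.85
position: [0.5362, -0.0309, 0.4047]
tool_rot: [-3.14, -0.002, 0.226]
force: [7.9, 7.2, -4.9]
grip_width: 0.0242
finger_force: 24.7
```

```bash
python3 -c "
from h import *
stat();crank(5,4,.0,p=cmd(),r1=.0564)"
```

```text
t 18.85 az -72.3 r 0.0557 gz 0.2497 Fr -4.44 Ft -9.71 Fz -4.92 yaw 0.226 q7 -1.57 w 0.0242 tcp [ 0.5362 -0.0309  0.4047] M [ 1.57 -1.37  0.04]
   Mr 1.783
[[[-0.39,0.01,0.022],[0,0,-0.0],1.5],[[-0.39,-0.02,0.022],[0,0,-0.0],1.5],[[-0.39,-0.04,0.022],[0,0,-0.0],1.5],[[-0.39,-0.07,0.022],[0,0,-0.0],1.5],[[-0.38,-0.1,0.022],[0,0,-0.0],1.5]]
```

Emit:
arm_command([
  [[-0.39, 0.01, 0.022], [0, 0, 0], 1.5],
  [[-0.39, -0.02, 0.022], [0, 0, 0], 1.5],
])

```text
clock: 19.05
position: [0.5287, -0.0326, 0.4043]
tool_rot: [-3.14, -0.003, 0.226]
force: [8.3, 5.5, -3.8]
grip_width: 0.0243
finger_force: 24.7
```

```bash
python3 -c "
from h import *
stat();crank(3,4,.0,p=cmd(),r1=.0560)"
```

```text
t 19.05 az -80.1 r 0.0556 gz 0.2493 Fr -4.01 Ft -9.15 Fz -3.82 yaw 0.226 q7 -1.57 w 0.0243 tcp [ 0.5287 -0.0326  0.4043] M [ 1.46 -1.73  0.02]
   Mr 1.956
[[[-0.39,-0.05,0.022],[0,0,-0.0],1.5],[[-0.38,-0.08,0.022],[0,0,-0.0],1.5],[[-0.38,-0.11,0.022],[0,0,-0.0],1.5]]
```

Emit:
arm_command([
  [[-0.39, -0.05, 0.022], [0, 0, 0], 1.5],
  [[-0.38, -0.08, 0.022], [0, 0, 0], 1.5],
])

```text
clock: 19.25
position: [0.521, -0.0332, 0.4039]
tool_rot: [-3.141, -0.003, 0.226]
force: [10.0, 3.9, -5.0]
grip_width: 0.0241
finger_force: 24.8
```

```bash
python3 -c "
from h import *
stat();crank(3,3,.0,p=cmd(),r1=.0560)"
```

```text
t 19.25 az -88.0 r 0.0555 gz 0.2489 Fr -3.56 Ft -10.09 Fz -4.95 yaw 0.226 q7 -1.57 w 0.0241 tcp [ 0.521  -0.0332  0.4039] M [ 1.01 -2.1   0.02]
   Mr 2.132
[[[-0.28,-0.07,0.017],[0,0,-0.0],1.5],[[-0.28,-0.09,0.017],[0,0,-0.0],1.5],[[-0.27,-0.1,0.017],[0,0,-0.0],1.5]]
```

Emit:
arm_command([
  [[-0.28, -0.07, 0.017], [0, 0, 0], 1.5],
  [[-0.28, -0.09, 0.017], [0, 0, 0], 1.5],
  [[-0.27, -0.1, 0.017], [0, 0, 0], 1.5],
])

```text
clock: 19.55
position: [0.5125, -0.0328, 0.4035]
tool_rot: [-3.141, -0.003, 0.225]
force: [12.0, 2.6, -5.7]
grip_width: 0.0242
finger_force: 24.8
```

```bash
python3 -c "
from h import *
stat();crank(3,3,.0,p=cmd(),r1=.0560)"
```

```text
t 19.55 az -96.7 r 0.0555 gz 0.2485 Fr -3.95 Ft -11.59 Fz -5.67 yaw 0.225 q7 -1.57 w 0.0242 tcp [ 0.5125 -0.0328  0.4035] M [ 0.61 -2.37  0.02]
   Mr 2.286
[[[-0.27,-0.12,0.017],[0,0,-0.0],1.5],[[-0.26,-0.13,0.017],[0,0,-0.0],1.5],[[-0.25,-0.15,0.017],[0,0,-0.0],1.5]]
```

Emit:
arm_command([
  [[-0.23, -0.1, 0.014], [0, 0, 0], 1.5],
])

```text
clock: 19.65
position: [0.5101, -0.0324, 0.4033]
tool_rot: [-3.141, -0.004, 0.225]
force: [12.7, 1.9, -6.6]
grip_width: 0.0241
finger_force: 24.8
```

```bash
python3 -c "
from h import *
stat()"
```

```text
t 19.65 az -99.2 r 0.0555 gz 0.2483 Fr -3.88 Ft -12.21 Fz -6.59 yaw 0.225 q7 -1.57 w 0.0241 tcp [ 0.5101 -0.0324  0.4033] M [ 0.42 -2.48 -0.05]
   Mr 2.376
```

Emit:
arm_command([
  [[0, 0, 0], [0, 0, 0], 3.8],
  [[0, 0, 0], [0, 0, 0], 3.8],
  [[0, 0, -0.2], [0, 0, 0], 3.8],
  [[0, 0, 0], [0, 0, -0.13], 3.8],
  [[0, 0, 0], [0, 0, -0.13], 3.8],
  [[0, 0, 0], [0, 0, -0.13], 3.8],
  [[0, 0, 0], [0, 0, -0.13], 3.8],
  [[0, 0, 0], [0, 0, -0.13], 3.8],
  [[0, 0, 0], [0, 0, -0.13], 3.8],
  [[0, 0, 0], [0, 0, -0.13], 3.8],
  [[0, 0, 0], [0, 0, -0.13], 3.8],
  [[0, 0, 0], [0, 0, -0.13], 3.8],
  [[0, 0, 0], [0, 0, 0], 3.8],
])

```text
clock: 20.95
position: [0.5092, -0.0331, 0.4051]
tool_rot: [-3.141, -0.0, 1.397]
force: [0.8, 0.2, 0.5]
grip_width: 0.0381
finger_force: 0.0
```

```bash
python3 -c "
from h import *
stat();g=grip();y=bot.observe()['tool_rot'][2];d=np.array([.5107,-.0323])-g[:2]
print('tool shift mm',1000*(np.cos(y)*d[0]+np.sin(y)*d[1]),1000*(np.sin(y)*d[0]-np.cos(y)*d[1]))
S=bot.grab_frame('scene');T=bot.grab_frame('top')
for n in('handle_grip','handle_pivot'):
  for f in(S,T): print(n,[(np.round(x['at'],1),round(x['p'],2)) for x in bot.mark_of(n,f)[:2]])
print(proj(S,[.5107,-.0323,.250]),proj(S,[.5107,-.0323,.19]))
cv2.imwrite('pics/c5.png',np.hstack([cv2.resize(S['frame'][90:260,240:390,::-1],(396,450),interpolation=3),cv2.resize(T['frame'][140:252,260:360,::-1],(400,450),interpolation=3)]))
"
```

```text
t 20.95 az -100.5 r 0.0565 gz 0.2501 Fr -0.37 Ft -0.78 Fz 0.55 yaw 1.397 q7 -0.51 w 0.0381 tcp [ 0.5092 -0.0331  0.4051] M [-0.02 -0.02 -0.02]
   Mr 0.023
tool shift mm 0.984939154695337 1.389934567535947
handle_grip [(array([333.3, 161.2]), 0.75)]
handle_grip []
handle_pivot [(array([335.2, 186.6]), 0.75)]
handle_pivot []
[332.31512232 162.14171011] [332.40273869 187.58317224]
```

View pics/c5.png

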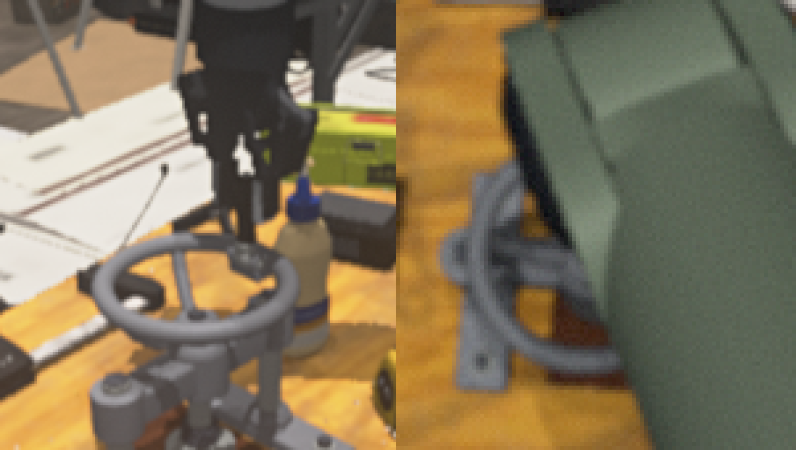

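The handle stands upright between the open pads, with the fork at about (250,258) in the left crop. I'll shift to undo the lag, close, and fold along the arc.

Emit:
arm_command([
  [[0.1, 0.14, 0], [0, 0, -0.03], 3.8],
  [[0, 0, 0], [0, 0, 0], 3.2],
  [[0, 0, 0], [0, 0, 0], 2.6],
  [[0, 0, 0], [0, 0, 0], 2],
  [[0, 0, 0], [0, 0, 0], 1.5],
  [[0, 0, 0], [0, 0, 0], 1.5],
], newtons=25)

```text
clock: 21.85
position: [0.5107, -0.0321, 0.4051]
tool_rot: [-3.141, -0.0, 1.425]
force: [-3.5, 0.8, 4.3]
grip_width: 0.0243
finger_force: 24.3
```

```bash
python3 -c "
from h import *
stat()"
```

```text
t 21.85 az -99.2 r 0.0553 gz 0.2501 Fr -0.23 Ft 3.59 Fz 4.28 yaw 1.425 q7 -0.49 w 0.0243 tcp [ 0.5107 -0.0321  0.4051] M [ 0.17  0.76 -0.02]
   Mr -0.776
```

Emit:
arm_command([
  [[0, -0.04, 0], [0, 0, 0], 1.5],
  [[0.63, 0, 0.03], [0, 0, 0], 1.5],
  [[0.62, 0, 0.1], [0, 0, 0], 1.5],
  [[0.61, 0, 0.16], [0, 0, 0], 1.5],
  [[0.59, 0, 0.23], [0, 0, 0], 1.5],
  [[0.56, 0, 0.29], [0, 0, 0], 1.5],
  [[0.53, 0, 0.34], [0, 0, 0], 1.5],
  [[0.49, 0, 0.4], [0, 0, 0], 1.5],
  [[0.44, 0, 0.44], [0, 0, 0], 1.5],
])

```text
clock: 22.75
position: [0.5166, 0.013, 0.3847]
tool_rot: [-3.141, -0.0, 1.425]
force: [-6.6, -1.1, 3.3]
grip_width: 0.0246
finger_force: 25.5
```

```bash
python3 -c "
from h import *
stat();print(bot.observe()['force'])"
```

```text
t 22.75 az -107.9 r 0.0099 gz 0.2297 Fr 3.06 Ft 6.00 Fz 3.35 yaw 1.425 q7 -0.60 w 0.0246 tcp [0.5166 0.013  0.3847] M [-0.22  1.39 -0.  ]
   Mr -1.258
[-6.64812795 -1.06956457  3.34531224]
```

Emit:
arm_command([
  [[0.4, -0.06, 0.49], [0, 0, 0], 1.5],
  [[0.34, 0, 0.53], [0, 0, 0], 1.5],
  [[0.29, 0, 0.56], [0, 0, 0], 1.5],
  [[0.23, 0, 0.59], [0, 0, 0], 1.5],
  [[0.16, 0, 0.61], [0, 0, 0], 1.5],
  [[0.1, 0, 0.62], [0, 0, 0], 1.5],
  [[0.03, 0, 0.63], [0, 0, 0], 1.5],
  [[0, 0, 0], [0, 0, 0], 1.5],
])

```text
clock: 23.55
position: [0.5181, 0.0287, 0.3439]
tool_rot: [-3.14, -0.001, 1.426]
force: [-4.6, 2.2, -0.3]
grip_width: 0.0244
finger_force: 26.7
```

```bash
python3 -c "
from h import *
stat();print(bot.observe()['force'])"
```

```text
t 23.55 az 104.6 r 0.0066 gz 0.1889 Fr 3.25 Ft -3.87 Fz -0.31 yaw 1.426 q7 -0.67 w 0.0244 tcp [0.5181 0.0287 0.3439] M [ 0.36  1.16 -0.09]
   Mr 1.027
[-4.5619551   2.16755249 -0.30532486]
```

Emit:
arm_command([
  [[0, 0, 0.1], [0, 0, 0], 1.5],
  [[0, 0, 0.1], [0, 0, 0], 1.5],
  [[0, 0, 0], [0, 0, 0], 1.5],
])

```text
clock: 23.85
position: [0.5182, 0.0287, 0.3424]
tool_rot: [-3.14, -0.001, 1.426]
force: [-6.6, 3.2, 2.3]
grip_width: 0.0245
finger_force: 26.8
```

```bash
python3 -c "
from h import *
stat();print(bot.observe()['force'])"
```

```text
t 23.85 az 103.1 r 0.0065 gz 0.1874 Fr 4.63 Ft -5.75 Fz 2.31 yaw 1.426 q7 -0.68 w 0.0245 tcp [0.5182 0.0287 0.3424] M [0.43 1.17 0.02]
   Mr 1.039
[-6.64588818  3.21242524  2.31063375]
```

Emit:
arm_command([
  [[0, 0, 0.08], [0, 0, 0], 1.5],
  [[0, 0, 0.07], [0, 0, 0], 1.5],
  [[0, 0, 0], [0, 0, 0], 1.5],
])

```text
clock: 24.15
position: [0.5182, 0.0286, 0.341]
tool_rot: [-3.14, -0.001, 1.426]
force: [-5.7, 2.5, 2.8]
grip_width: 0.0241
finger_force: 26.9
```

Emit:
arm_command([
  [[0, 0, 0], [0, 0, 0], 4.5],
  [[0, 0, 0], [0, 0, 0], 4.5],
  [[0, 0, 0], [0, 0, 0], 4.5],
  [[0, 0, -1.5], [0, 0, 0], 4.5],
  [[0, 0, -3], [0, 0, 0], 4.5],
  [[0, 0, -4], [0, 0, 0], 4.5],
  [[0, 0, -4], [0, 0, 0], 4.5],
  [[0, 0, -4], [0, 0, 0], 4.5],
  [[0, 4, 0], [0, 0, 0], 4.5],
  [[0, 4, 0], [0, 0, 0], 4.5],
  [[0, 4, 0], [0, 0, 0], 4.5],
  [[0, 4, 0], [0, 0, 0], 4.5],
  [[0, 4, 0], [0, 0, 0], 4.5],
  [[-4, 0, 0], [0, 0, 0], 4.5],
  [[-4, 0, 0], [0, 0, 0], 4.5],
  [[-4, 0, 0], [0, 0, 0], 4.5],
  [[-4, 0, 0], [0, 0, 0], 4.5],
  [[-4, 0, 0], [0, 0, 0], 4.5],
  [[0, 0, 0], [0, 0, 0], 4.5],
])

```text
clock: 26.05
position: [0.6863, -0.2059, 0.5057]
tool_rot: [-3.141, 0.003, 1.417]
force: [0.6, 0.1, 0.2]
grip_width: 0.0451
finger_force: 0.0
```

```bash
python3 -c "
from h import *
np.set_printoptions(precision=4,suppress=True)
S=bot.grab_frame('scene');T=bot.grab_frame('top')
z=.2105-.0232
for n in('handle_grip','handle_pivot','wheel_centre'):
  rs=[]
  for f in(S,T):
    m=bot.mark_of(n,f);print(n,[(np.round(x['at'],1),round(x['p'],2),atz(ray(f,x['at']),z)) for x in m[:2]])
    if m: rs.append(ray(f,m[0]['at']))
  if len(rs)==2: print(tri(rs))
b=proj(T,[.516,.0214,z]);print(b, proj(S,[.516,.0214,z]))
cv2.imwrite('pics/c6.png',np.hstack([cv2.resize(S['frame'][130:260,250:365,::-1],(398,450),interpolation=3),cv2.resize(T['frame'][150:250,262:351,::-1],(400,450),interpolation=3)]))
"
```

```text
handle_grip [(array([310.6, 195.3]), 0.8, array([0.5298, 0.0182, 0.1873]))]
handle_grip [(array([305.9, 199.7]), 0.79, array([0.5222, 0.0269, 0.1873]))]
(array([0.5217, 0.0268, 0.1937]), [np.float64(0.0006393609895292207), np.float64(0.000639360989529248)])
handle_pivot [(array([335.2, 187.6]), 0.5, array([ 0.5088, -0.0399,  0.1873]))]
handle_pivot [(array([324.3, 201.6]), 0.64, array([ 0.5156, -0.0218,  0.1873]))]
(array([ 0.5077, -0.0259,  0.1951]), [np.float64(0.00756615450887288), np.float64(0.007566154508872948)])
wheel_centre [(array([312.7, 196.9]), 0.8, array([0.5219, 0.0209, 0.1873]))]
wheel_centre [(array([307.2, 198. ]), 0.56, array([0.5267, 0.0233, 0.1873])), (array([310.7, 215.8]), 0.45, array([0.4789, 0.0151, 0.1873]))]
(array([0.5245, 0.0218, 0.1874]), [np.float64(0.002623495305655057), np.float64(0.0026234953056552095)])
[308.0068 201.9583] [314.7596 197.8442]
```

View pics/c6.png

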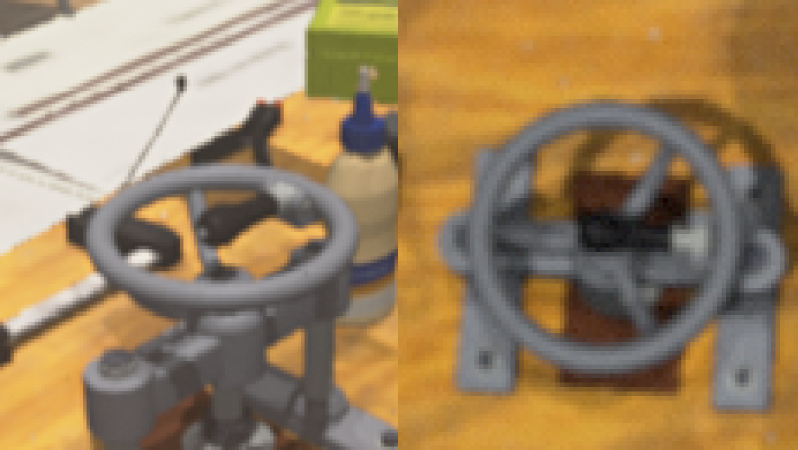

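The handle lies across the wheel with its bulb over the hub, at about (615,235) in the top crop and (215,222) in the scene crop. I'll check how level it is against the model.

```bash
python3 -c "
from h import *
np.set_printoptions(precision=4,suppress=True)
S=bot.grab_frame('scene');T=bot.grab_frame('top')
s=np.array([250+87/3.461,130+165/3.461,250+358/3.461,130+308/3.461]);t=np.array([262+470/4.494,150+100/4.5,262+740/4.494,150+374/4.5])
c,e=fitrim([(S,s),(T,t)],(.516,.021,.187));print(c,e)
for n in('handle_grip','handle'):
  for f in(S,T): print(n,[(np.round(x.get('at',x.get('rect')),1),round(x['p'],2)) for x in (bot.mark_of if n!='handle' else bot.find_in)(n,f)[:2]])
a=np.radians(-98);er=np.array([np.cos(a),np.sin(a),0])
P=c+.056*er+[0,0,.003];print('pin',proj(S,P),proj(T,P))
for th in(-5,0,5,10):
  h=np.radians(th);B=P+.06*(-np.cos(h)*er+np.sin(h)*np.array([0,0,1]));print(th,B,proj(S,B),proj(T,B))
"
```

```text
[ 0.6029 -0.1872  0.0563] [ 33.9782   6.3283  17.4446  -1.0292 -14.5476 -19.5368 -20.6417 -27.8718]
handle_grip [(array([309.3, 197.7]), 0.83), (array([350.1, 218.8]), 0.3)]
handle_grip [(array([305.6, 201.2]), 0.69)]
handle [(array([306.2, 183.5,  29.7,  19.9]), 0.73)]
handle [(array([300.6, 197.9,  28.4,   7.9]), 0.54)]
pin [354.3281 191.8347] [397.6757 180.3359]
-5 [ 0.6034 -0.1834  0.0541] [338.9626 201.315 ] [377.6621 178.6632]
0 [ 0.6035 -0.1832  0.0593] [338.9105 199.6268] [377.7925 178.264 ]
5 [ 0.6034 -0.1834  0.0646] [338.9794 197.8698] [378.0759 177.877 ]
10 [ 0.6033 -0.1841  0.0697] [339.1696 196.0583] [378.5121 177.5053]
```

```bash
python3 -c "
from h import *
np.set_printoptions(precision=4,suppress=True)
S=bot.grab_frame('scene');T=bot.grab_frame('top')
s=np.array([250+87/3.461,130+165/3.461,250+358/3.461,130+308/3.461]);t=np.array([262+72/4.494,150+100/4.5,262+342/4.494,150+374/4.5])
c,e=fitrim([(S,s),(T,t)],(.516,.021,.187));print(c,e)
for n in('handle_grip',):
  for f in(S,T): print(n,[(np.round(x['at'],1),round(x['p'],2)) for x in bot.mark_of(n,f)[:2]])
a=np.radians(-97);er=np.array([np.cos(a),np.sin(a),0])
P=c+.056*er+[0,0,.003];print('pin',proj(S,P),proj(T,P))
for th in(-5,0,5,10):
  h=np.radians(th);B=P+.06*(-np.cos(h)*er+np.sin(h)*np.array([0,0,1]));print(th,B,proj(S,B),proj(T,B))
"
```

```text
[0.5161 0.0215 0.1894] [-0.0799 -0.7715  0.6734  0.9609 -0.864  -0.3751  0.6449 -0.4622]
handle_grip [(array([309.5, 195.8]), 0.7), (array([311.4, 196.8]), 0.34)]
handle_grip [(array([307.1, 201.7]), 0.71)]
pin [333.4326 186.4642] [328.9923 203.5065]
-5 [0.5165 0.0253 0.1872] [313.3808 198.5503] [306.5449 201.8124]
0 [0.5166 0.0255 0.1924] [313.2396 196.3832] [306.3269 201.4764]
5 [0.5165 0.0253 0.1977] [313.2579 194.125 ] [306.2797 201.1524]
10 [0.5164 0.0246 0.2029] [313.4369 191.7946] [306.4062 200.843 ]
```

```bash
python3 -c "
from workcell import bot
print(bot.job_done())"
```

```text
the job is handed in; nothing more can be done
None
```

I handed the job in at about 27 s of the 72 allowed. The press is tight at about 90 N, estimated from the crank running about 5 N heavier. The camera shows the handle folded flat to within about 3°, and nothing else was touched as far as I could see.

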